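# Seat the loose dial knob and turn it to its stop

## Task

Three identical dial boxes stand on the bench; the knob of one of them was put back carelessly and stands about 10 mm proud of its spindle. Turn that knob clockwise (seen from above), with no more than light pressure, until it drops fully home on its spindle, then go on turning it clockwise to the end stop, where its nose points at the long tick mark, and let go. Leave the settings of the other two dials as they are.

Things in the scene. Friction and masses are not known exactly. Their poses are not given: they have to be found in the camera images.
- dial_a: Dial box whose knob stands proud: grey steel case 110 x 120 x 60 mm (x, y, z), aluminium top, fixed to the bench. Origin: centre of underside; knob axis = its z axis. Black tick marks in an arc on top; the longest, at the arc's clockwise end, lies along the case's -y: the end stop.
- dial_b: Neighbouring dial box, its knob home (leave alone): grey steel case 110 x 120 x 60 mm (x, y, z), aluminium top, fixed to the bench. Origin: centre of underside; knob axis = its z axis. Black tick marks in an arc on top; the longest, at the arc's clockwise end, lies along the case's -y: the end stop.
- dial_c: Other neighbouring dial box, its knob home (leave alone): grey steel case 110 x 120 x 60 mm (x, y, z), aluminium top, fixed to the bench. Origin: centre of underside; knob axis = its z axis. Black tick marks in an arc on top; the longest, at the arc's clockwise end, lies along the case's -y: the end stop.
- seat (a point): On dial_a's axis 62 mm above the bench: where the knob's underside rests when home. The steel hub here (hidden) has a centring pin and 3 drive pins. It starts at an unknown angle, 0.9 to 1.8 rad clockwise before its firm stop. It is stiff (0.3 N m), so it stays put while the unseated knob is turned on it with up to 10 N of pressure. Axes as dial_a.
- knob: Loose black knob on dial_a, 120 g, 46 mm tall: skirt 54 mm across, 13 mm thick; hub 30 mm across up to 22 mm; above it a bar grip with a pointed nose at +x and a white line on top. Origin: centre of underside. Starts level on the hub's drive pins, underside 72 mm above the bench (home: 62), centred by a pin that enters it 10 mm: do not lift it off.
- knob_grip (a point): On the knob's axis 35 mm above its underside: centre of its bar grip, 14 mm thick (y), 42 mm long (x, nose to +x), 22 to 46 mm above the underside. Turned clockwise 0.3 to 1.9 rad from the start, pockets below meet the pins (+-0.07 rad: turn at 0.6 rad/s or slower) and it drops 10 mm by its weight if free to slide between the fingers, or if pushed lightly.
- knob_nose (a point): Top of the loose knob's nose, 26 mm from the axis along the knob's +x, 46 mm above its underside. The pockets fit at 3 angles, 2.09 rad apart: the first one clockwise is right. Once home, it turns the spindle with about 0.1 rad of play. From start to stop it turns 2.1 to 2.8 rad clockwise in all. At the stop it lies along dial_a's -y axis, at the long tick.
- dial_b_nose (a point): Top of the nose of dial_b's knob, 26 mm from the axis; that knob is like the loose one, underside 62 mm above the bench. It must not move.
- dial_c_nose (a point): The same for dial_c's knob. It must not move.

How it is judged:
By the outcome, as a careful person would: the job done as asked, in the order asked, and still so for the second after the job is handed in, with the robot touching nothing.
It also fails if it takes over 64 s, if anything falls off the work surface, if the arm or the gripper's body presses on something with over 40 N, if the wrist force passes 120 N, or if a joint passes its speed limit or range.

## Robot

A 6-joint arm with a two-finger parallel gripper is mounted at the origin on the work surface. World frame = base frame: x ahead of the robot, y to its left, z up, the work surface at z = 0. Lengths are in m, angles in rad, forces in N, time in s.
With the tool pointing down it reaches from about 0.35 to 0.775 m from the base axis. Payload 7.3 kg.
Tool frame: the origin (TCP) lies at the very end of the fingers, on their centre line; the grasp point (between the pads) lies bot.grip_depth behind it (bot.grip_depth is the distance from the TCP to the grasp point, in m); z points along the fingers, x is the direction in which the jaws open and shut, and the axes are right-handed (so a half turn about z gives the same grasp; the last joint's range is limited). The gripper opens to 92 mm and grips with 3 to 60 N. Pads are 19 mm wide; open, the fingers measure 130 mm over their backs; the gripper's body (75 mm by 190 mm) begins 47 mm behind the grasp point.
Start: joints at [-1.279, 0.342, 1.524, -0, 1.275, -0.146], TCP at [0.223, -0.475, 0.227] pointing down, gripper open.
Joint ranges: [-2.53, 2.53], [-0.77, 2.02], [0.04, 2.7], [-1, 4.14], [0.28, 2.66], [-3.11, 3.11]. Speed limits (rad/s): [2.57, 2.57, 3.14, 3.14, 3.14, 3.14].

## Interface

Orientations are given as a unit quaternion [x, y, z, w].
In Python, from workcell import bot gives the robot as it stands.
- The arm moves only by the tool apply_moves, never from a script. Its argument "steps" is a list of rows, each a list of 7 numbers: the shift along the world's x, y, z in m, then the turn, a rotation vector about the world's x, y, z in degrees, then the opening, from 0 (shut) to 1 (fully open). In form: [[x, y, z, rx, ry, rz, fingers], ...]. A call has 1 to 8 rows; each row is the pose to reach, as a shift and turn from the pose measured when the call began; what a row does not reach only later rows make up. A row lasts 1/10 s, in which the tool goes at most 50 mm and 8.59 degrees, less where a joint would pass 70% of its speed; a pose out of reach is approached as far as the arm can. A call with a gripper value outside its range is refused whole. The fingers move at their own pace and stop on an object; "squeeze" is the grip in N (left out, the last holds). Time passes only in rows, so rows that repeat a pose let the fingers close. It gives the time, the measured TCP pose, the force and the opening at its end, in the units of the state.
- bot.get_state(): the state, without advancing time (a new reading comes with each control period).
- bot.get_image(name): name is "side" or "top"; returns a dict with "color" (384x512x3 uint8, red, green, blue), "depth" (384x512 float32, m along the optical axis (not along the pixel's ray), 0 where there is no reading), "fx", "fy", "cx", "cy" (pixels), "k1" (the pictures are not rectified: a ray, as slopes to the right and down, at radius r is drawn at 1 + k1 r^2 times it, then the intrinsics apply), "cam_to_world" (4x4, takes a point from camera to world coordinates). Camera axes: x right, y up, looking along -z (the intrinsics and any distortion apply to the point x, -y, -z); pixel columns grow to the right and rows downward; lengths in m; the calibration is good to about 2 mm. A picture is of the moment at which its call begins.
- bot.close_job(): hands the job in, once; it reports no verdict.
The state is a dict: "t": time; "joint_positions": joint angles; "joint_vel": joint speeds; "joint_torque": joint torques, N m; "position": TCP position; "tcp_rot": TCP orientation; "force": force on the tool from outside, world axes, zero at the start; "ft_torque": the same for the moment, N m; "gripper_width": opening from 0.0 (shut) to 1.0 (fully open).
Only numpy, scipy, OpenCV 4.12 (cv2) and the standard library are available. Lean on these libraries where they do the work, as an engineer would, in place of code of your own. Each camera call takes 0.05 s, during which the arm holds its last target. There are 200 camera calls.

## Working session

There is one attempt and no reset: what is moved stays moved. The work goes in short steps, Python scripts to look and compute and a tool call to move; the robot and the scene stay as the last step left them, time stands still between calls to the robot, and variables do not carry over. Pictures are saved under pics/ and viewed, on a budget of 10 in all, crops included, one or two more only if the job needs it, and the job is handed in when it is done.

Besides the shell and the picture viewer there is one more tool, called after "Emit:" in YAML: its name, and indented under it one key for each argument. apply_moves: Moves the arm, as the interface text tells. Its arguments: {"type":"object","properties":{"steps":{"type":"array"},"squeeze":{"type":"number"}},"required":["steps"]}

```bash
mkdir -p pics
cat > h.py <<'E'
import numpy as np, cv2
from workcell import bot
def cloud(im):
    d=im["depth"]; h,w=d.shape
    u,v=np.meshgrid(np.arange(w),np.arange(h))
    K=np.array([[im["fx"],0,im["cx"]],[0,im["fy"],im["cy"]],[0,0,1.]])
    p=np.stack([u,v],-1).reshape(-1,1,2).astype(np.float64)
    n=cv2.undistortPoints(p,K,np.array([im["k1"],0,0,0.])).reshape(h,w,2)
    T=np.array(im["cam_to_world"])
    c=np.stack([n[...,0]*d,-n[...,1]*d,-d],-1)
    P=c@T[:3,:3].T+T[:3,3]; P[d<=0]=np.nan
    return P
def get(name):
    im=bot.get_image(name); return im,cloud(im)
E
python3 - <<'E'
from h import *
for n in("top","side"):
    im,P=get(n); np.savez(f"{n}0.npz",P=P,c=im["color"])
    print(n,np.array(im["cam_to_world"]).round(3).tolist(),im["fx"],im["k1"])
    cv2.imwrite(f"pics/{n}0.png",cv2.resize(im["color"][...,::-1],(800,600),interpolation=cv2.INTER_CUBIC))
s=bot.get_state();print(s, bot.grip_depth)
E
```

```text
top [[-0.011, 0.997, -0.076, 0.47], [-1.0, -0.01, 0.012, 0.02], [0.011, 0.076, 0.997, 1.037], [0.0, 0.0, 0.0, 1.0]] 462.9711829941036 -0.08511826882813985
side [[0.732, 0.376, -0.568, 0.18], [-0.681, 0.406, -0.609, -0.391], [0.001, 0.833, 0.554, 0.449], [0.0, 0.0, 0.0, 1.0]] 350.84060935791473 -0.03521416977877809
{'t': 0.1, 'joint_positions': array([-1.27900008e+00,  3.42684359e-01,  1.52488636e+00, -2.84006364e-05,
        1.27540599e+00, -1.46014747e-01]), 'joint_vel': array([-0.00132576, -0.00202051, -0.00209605, -0.00065727,  0.0002905 ,
       -0.00097086]), 'joint_torque': array([ 2.33865685e-03, -4.32003343e+01, -2.44695175e+01,  7.19865435e-02,
        5.26276580e-02, -4.56157215e-05]), 'position': array([ 0.22248137, -0.47514169,  0.22611047]), 'tcp_rot': array([ 8.43790483e-01, -5.36672286e-01, -5.32551956e-04, -4.42121602e-04]), 'force': array([-0.08545962, -0.39577684,  0.46624727]), 'ft_torque': array([0.02636869, 0.0257101 , 0.01306064]), 'gripper_width': 0.9991507958475154} 0.0188
```

View pics/top0.png

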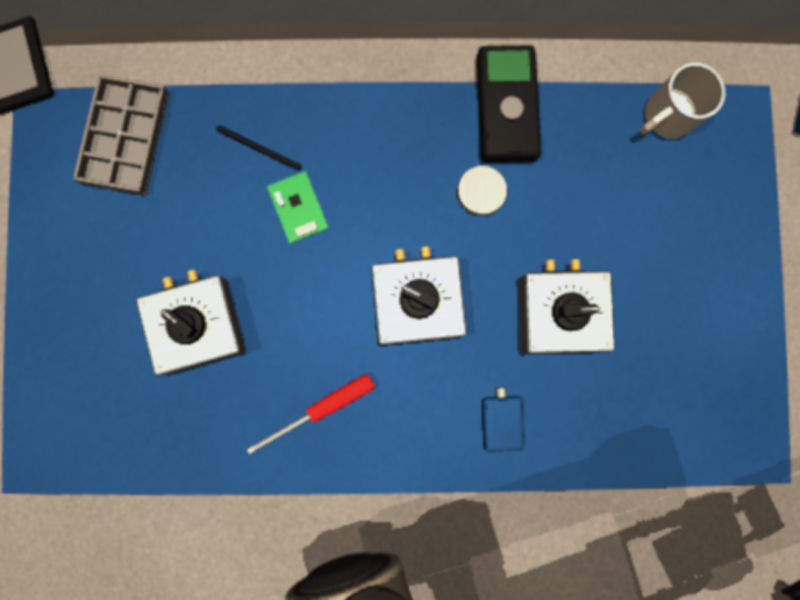

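View pics/side0.png

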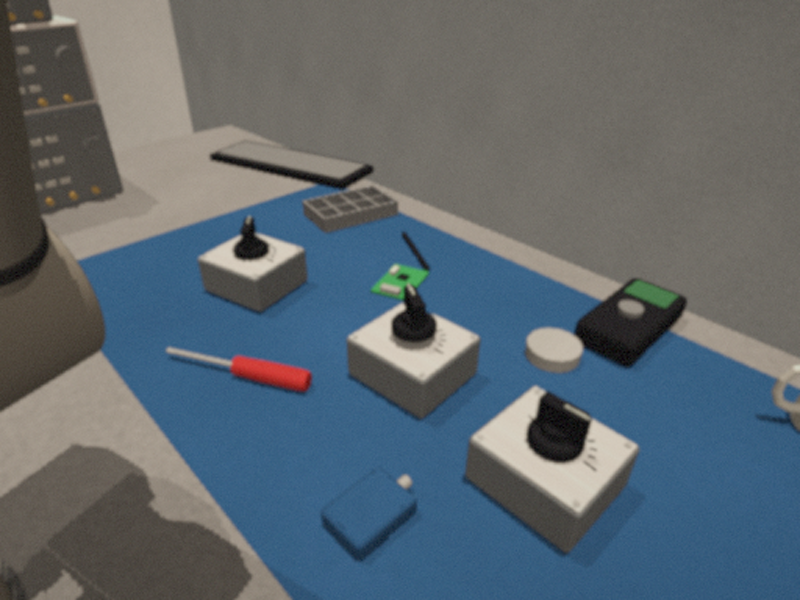

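The top view shows three boxes at (190,325), (419,298) and (571,311), with their long ticks on the right. The middle knob seems to have a gap under its skirt in the side view at (413,330). I'll check this with depth.

Run:
```python
from h import *
s=.64
D={n:np.load(f"{n}0.npz") for n in("top","side")}
T=D["top"]; P=T["P"]; C=T["c"].astype(int).sum(-1)
for nm,(u,v) in dict(L=(190,325),M=(419,298),R=(571,311)).items():
    u0,v0=int(u*s),int(v*s); w=45
    sub=P[v0-w:v0+w,u0-w:u0+w]; c=C[v0-w:v0+w,u0-w:u0+w]
    top=(np.abs(sub[...,2]-.06)<.012)&(c>420)
    pts=sub[top][:,:2].astype(np.float32); r=cv2.minAreaRect(pts)
    print(nm,"case",np.round(r[0],4),np.round(r[1],4),round(r[2],1),"z",np.median(sub[top][:,2]).round(4))
    for n in D:
        Q=D[n]["P"].reshape(-1,3); q=D[n]["c"].astype(int).sum(-1).ravel()
        m=np.hypot(Q[:,0]-r[0][0],Q[:,1]-r[0][1])<.04; 
        hi=Q[m&(Q[:,2]>.092)]; 
        if len(hi)>5:
            e,V=np.linalg.eigh(np.cov(hi[:,:2].T)); print("  ",n,"n",len(hi),"zmed/95",np.percentile(hi[:,2],[50,80,95]).round(4),"c",hi.mean(0).round(4),"bar ang",np.degrees(np.arctan2(V[1,1],V[0,1])).round(1))
        hist=np.histogram(Q[m][:,2],np.arange(.055,.13,.005))[0]; print("  ",hist)
# crops
big=[]
for n,cs in(("top",[(419,298),(571,311),(190,325)]),("side",[(413,330),(557,430),(251,250)])):
    row=[cv2.resize(D[n]["c"][int(v*s)-38:int(v*s)+38,int(u*s)-38:int(u*s)+38,::-1],(266,266),interpolation=cv2.INTER_CUBIC) for u,v in cs]; big.append(np.hstack(row))
cv2.imwrite("pics/crops.png",np.vstack(big))
```

```text
L case [0.5202 0.2876] [0.1076 0.1181] 15.3 z 0.0611
   top n 193 zmed/95 [0.1079 0.1097 0.1108] c [0.5208 0.2868 0.1067] bar ang 51.2
   [126 403  28 136 151  44  24  10  12  14 133  26   0   0   0]
   side n 116 zmed/95 [0.1055 0.1074 0.1081] c [0.5168 0.281  0.103 ] bar ang 47.3
   [137  79  48 115  34  33  21  21  22  21  59   0   0   0   0]
M case [ 0.5512 -0.0281] [0.1075 0.1176] 5.1 z 0.0609
   top n 231 zmed/95 [0.1168 0.1188 0.1205] c [ 0.5506 -0.0258  0.1115] bar ang 60.6
   [181 398   7   1  11 141 129  49  18   5   6  13 133  17   0]
   side n 307 zmed/95 [0.1107 0.117  0.1177] c [ 0.546  -0.0319  0.1082] bar ang 67.6
   [263 233   1  47  70 207  60  52  35  34  38  31 126   0   0]
R case [ 0.5324 -0.2346] [0.1076 0.1177] 1.0 z 0.0608
   top n 167 zmed/95 [0.1079 0.1093 0.1106] c [ 0.5322 -0.2344  0.1072] bar ang 92.5
   [186 361  25 142 129  42  27   5   8   9 131  16   0   0   0]
   side n 509 zmed/95 [0.1053 0.1078 0.1088] c [ 0.5289 -0.2392  0.1032] bar ang 93.3
   [191 628 100 233 213 101  91  93  98  97 260   0   0   0   0]
```

View pics/crops.png

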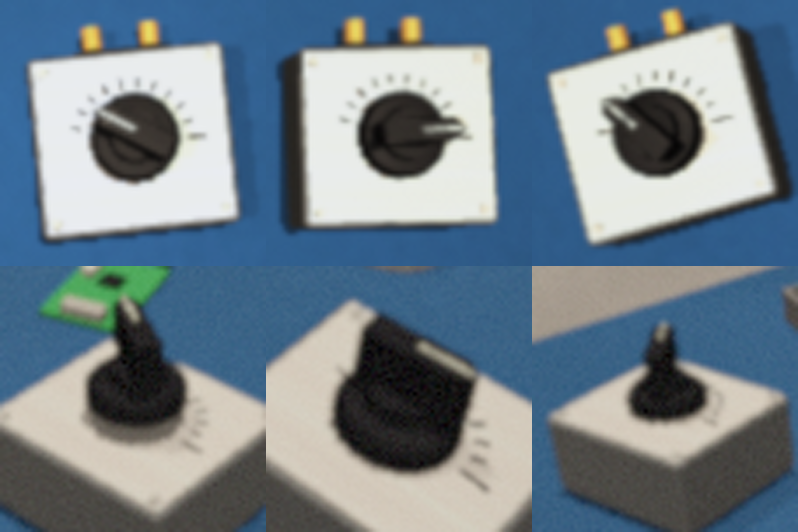

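The middle box is dial_a: its knob top is at z = 0.118 against 0.108 on the others. Its axis is near (0.551, -0.027), the nose points at about +60°, and the stop is at about -85°. That makes a turn of about 145°, or 2.54 rad, which agrees with the task text. I'll approach with tool yaw at about +150°, so j6 has room for the clockwise turn.

Emit:
apply_moves:
  steps:
    - [0.03, 0.04, 0, 0, 0, 8.5, 1]
    - [0.06, 0.08, 0, 0, 0, 17, 1]
    - [0.09, 0.12, 0, 0, 0, 25.5, 1]
    - [0.12, 0.16, 0, 0, 0, 34, 1]
    - [0.15, 0.2, 0, 0, 0, 42.5, 1]
    - [0.18, 0.24, 0, 0, 0, 51, 1]
    - [0.21, 0.28, 0, 0, 0, 59.5, 1]
    - [0.24, 0.32, 0, 0, 0, 68, 1]
  squeeze: 30

```text
t: 0.9
position: [0.4631, -0.1534, 0.226]
tcp_rot: [1.0, 0.03, -0.001, -0.0]
force: [0.7, -0.9, -0.1]
gripper_width: 0.999
```

Emit:
apply_moves:
  steps:
    - [0.03, 0.04, 0, 0, 0, 8.5, 1]
    - [0.06, 0.08, 0, 0, 0, 17, 1]
    - [0.09, 0.12, 0, 0, 0, 25.5, 1]
    - [0.09, 0.12, 0, 0, 0, 34, 1]
    - [0.09, 0.12, 0, 0, 0, 42.5, 1]
    - [0.09, 0.12, 0, 0, 0, 51, 1]
    - [0.09, 0.12, 0, 0, 0, 59.5, 1]
    - [0.09, 0.12, 0, 0, 0, 68, 1]

```text
t: 1.7
position: [0.5529, -0.0332, 0.2255]
tcp_rot: [0.81, 0.586, -0.001, -0.0]
force: [0.3, 0.1, 0.5]
gripper_width: 1.0
```

Run:
```python
from h import *
s=bot.get_state(); q=s["tcp_rot"]; print(s["t"],s["position"],np.degrees(2*np.arctan2(q[1],q[0])),q,s["joint_positions"].round(3),s["force"])
# axis from skirt circle, start picture
T=np.load("top0.npz"); P=T["P"]; C=T["c"].astype(int).sum(-1)
for nm,c0,zt in(("M",(.551,-.027),.085),("R",(.532,-.2346),.075),("L",(.5202,.2876),.075)):
    m=(np.hypot(P[...,0]-c0[0],P[...,1]-c0[1])<.035)&(np.abs(P[...,2]-zt)<.006)&(C<300)
    r=cv2.minEnclosingCircle(P[m][:,:2].astype(np.float32)); e=cv2.fitEllipse(cv2.convexHull((P[m][:,:2]*1e4).astype(np.float32))); print(nm,r,np.array(e[0])/1e4,np.array(e[1])/1e4)
```

```text
1.7 [ 0.55286561 -0.03319636  0.2254766 ] 71.79607168081182 [ 8.10061235e-01  5.86344221e-01 -1.11770401e-03 -3.67917068e-05] [-0.197  0.397  1.444 -0.002  1.302 -1.45 ] [0.26097536 0.11300788 0.52965776]
M ((0.5504800081253052, -0.027407027781009674), 0.025691667571663857) [ 0.55010635 -0.02748401] [0.04956637 0.05070699]
R ((0.5320410132408142, -0.232858806848526), 0.025747420266270638) [ 0.53211396 -0.23313491] [0.04956015 0.05085085]
L ((0.5198189616203308, 0.28569427132606506), 0.026151079684495926) [0.51974663 0.28543188] [0.04961276 0.05144039]
```

Emit:
apply_moves:
  steps:
    - [-0.0024, 0.0057, 0, 0, 0, 8.5, 1]
    - [-0.0024, 0.0057, 0, 0, 0, 17, 1]
    - [-0.0024, 0.0057, 0, 0, 0, 25.5, 1]
    - [-0.0024, 0.0057, 0, 0, 0, 34, 1]
    - [-0.0024, 0.0057, 0, 0, 0, 42.5, 1]
    - [-0.0024, 0.0057, 0, 0, 0, 51, 1]
    - [-0.0024, 0.0057, 0, 0, 0, 59.5, 0.6]
    - [-0.0024, 0.0057, 0, 0, 0, 68, 0.5]

```text
t: 2.5
position: [0.5502, -0.0275, 0.225]
tcp_rot: [0.341, 0.94, -0.001, 0.0]
force: [0.6, 0.5, -0.4]
gripper_width: 0.873
```

Emit:
apply_moves:
  steps:
    - [0, 0, -0.02, 0, 0, 8.5, 0.5]
    - [0, 0, -0.05, 0, 0, 10.8, 0.5]
    - [0, 0, -0.08, 0, 0, 10.8, 0.5]
    - [0, 0, -0.08, 0, 0, 10.8, 0.5]

```text
t: 2.9
position: [0.5474, -0.0269, 0.141]
tcp_rot: [0.251, 0.968, -0.001, -0.004]
force: [0.8, 0.2, 0.6]
gripper_width: 0.534
```

Run:
```python
from h import *
s=bot.get_state(); q=s["tcp_rot"]; print(s["t"],s["position"],np.degrees(2*np.arctan2(q[1],q[0])),s["joint_positions"].round(3),s["force"],s["gripper_width"])
im,P=get("side"); im2,P2=get("top")
a=cv2.resize(im["color"][120:300,150:390,::-1],(800,600),interpolation=cv2.INTER_CUBIC)
cv2.imwrite("pics/hover.png",a)
```

```text
2.9 [ 0.54736926 -0.02694472  0.14103694] 150.93855292480404 [-1.880e-01  4.700e-01  1.576e+00 -2.000e-03  1.104e+00 -2.821e+00] [0.79013257 0.17003106 0.56028392] 0.5340467469380196
```

View pics/hover.png

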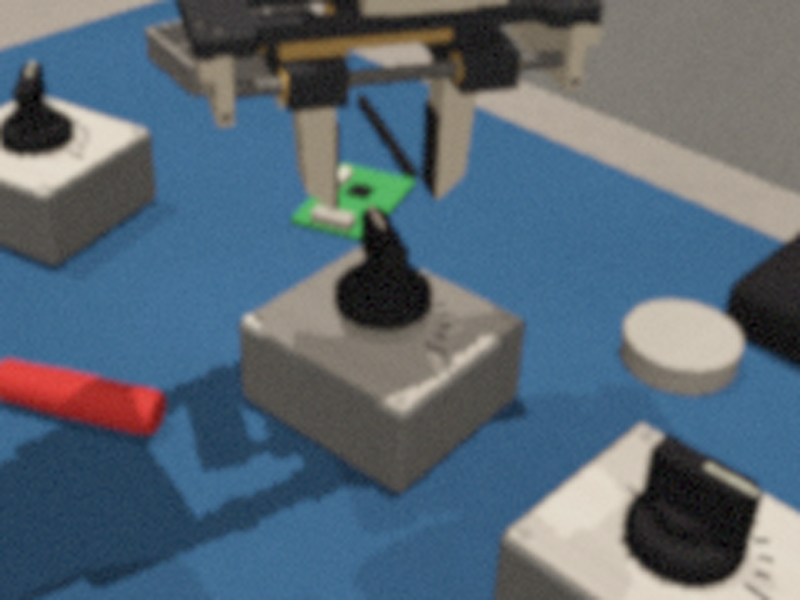

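The fingers straddle the bar well: they sit at (320,190) and (450,180), with the bar between them at (378,235). I'll descend to TCP z = 0.098, correct x, then narrow to a loose fit.

Emit:
apply_moves:
  steps:
    - [0.003, -0.0005, -0.015, 0, 0, 0, 0.4]
    - [0.003, -0.0005, -0.03, 0, 0, 0, 0.4]
    - [0.003, -0.0005, -0.043, 0, 0, 0, 0.4]
    - [0.003, -0.0005, -0.043, 0, 0, 0, 0.3]
    - [0.003, -0.0005, -0.043, 0, 0, 0, 0.25]
    - [0.003, -0.0005, -0.043, 0, 0, 0, 0.22]
  squeeze: 4

```text
t: 3.6
position: [0.5538, -0.0281, 0.1029]
tcp_rot: [0.251, 0.968, -0.001, 0.0]
force: [0.5, 0.1, 0.6]
gripper_width: 0.235
```

Emit:
apply_moves:
  steps:
    - [0, 0, 0, 0, 0, 0, 0.0]
    - [0, 0, 0, 0, 0, 0, 0.0]
    - [0, 0, 0, 0, 0, 0, 0.0]
    - [0, 0, 0, 0, 0, 0, 0.0]
  squeeze: 3

```text
t: 4.0
position: [0.5538, -0.028, 0.1033]
tcp_rot: [0.251, 0.968, -0.001, 0.001]
force: [-1.1, 0.6, 1.8]
gripper_width: 0.164
```

```bash
cat > st.py <<'E'
from h import *
s=bot.get_state(); q=s["tcp_rot"]; print(round(s["t"],2),s["position"].round(4),"yaw",np.degrees(2*np.arctan2(q[1],q[0])).round(2),"j6",s["joint_positions"][5].round(3),"F",s["force"].round(2),"M",s["ft_torque"].round(3),"w_mm",round(s["gripper_width"]*92,2))
# near skirt height from side view: dark points in a ring 16..26 mm from the axis, on the camera's side
im,P=get("side"); C=im["color"].astype(int).sum(-1)
a=np.array([.5505,-.0275]); d=P[...,:2]-a; r=np.hypot(d[...,0],d[...,1])
m=(r<.034)&(P[...,2]<.1)&(P[...,2]>.055)&(C<200)
z=P[m][:,2]; print("dark n",m.sum(),"hist z .055..",np.histogram(z,np.arange(.055,.1,.0025))[0])
E
python3 st.py
```

```text
4.0 [ 0.5538 -0.028   0.1033] yaw 150.94 j6 -2.821 F [-1.14  0.6   1.81] M [ 0.319  0.176 -0.022] w_mm 15.12
dark n 399 hist z .055.. [  0   0   0   0   0   0   0   9  31  30  45 105  83  23  11  34  14]
```

Emit:
apply_moves:
  steps:
    - [0, 0, 0, 0, 0, 0, 0.25]
    - [-0.0015, 0.0003, -0.002, 0, 0, 0, 0.25]
    - [-0.0033, 0.0005, -0.005, 0, 0, 0, 0.25]
    - [-0.0033, 0.0005, -0.005, 0, 0, 0, 0.0]
    - [-0.0033, 0.0005, -0.005, 0, 0, 0, 0.0]
    - [-0.0033, 0.0005, -0.005, 0, 0, 0, 0.0]
    - [-0.0033, 0.0005, -0.005, 0, 0, 0, 0.0]
  squeeze: 3

```text
t: 4.75
position: [0.5504, -0.0275, 0.0981]
tcp_rot: [0.251, 0.968, -0.001, 0.0]
force: [-0.3, -0.5, -2.0]
gripper_width: 0.153
```

```bash
python3 st.py
```

```text
4.75 [ 0.5504 -0.0275  0.0981] yaw 150.94 j6 -2.821 F [-0.25 -0.52 -1.95] M [ 0.167 -0.042  0.048] w_mm 14.11
dark n 400 hist z .055.. [  0   0   0   0   0   0   1  27  25  31  49 148  43  16  14  23  11]
```

The jaws closed flush at 14.1 mm, centred, with the side force near zero. I'll open to about 16 mm so the knob can slide and start turning clockwise at about 0.44 rad/s.

Emit:
apply_moves:
  steps:
    - [0, 0, 0, 0, 0, 0, 0.175]
    - [0, 0, 0, 0, 0, -2.5, 0.175]
    - [0, 0, 0, 0, 0, -5, 0.175]
    - [0, 0, 0, 0, 0, -7.5, 0.175]
    - [0, 0, 0, 0, 0, -10, 0.175]
    - [0, 0, 0, 0, 0, -12.5, 0.175]
    - [0, 0, 0, 0, 0, -15, 0.175]
    - [0, 0, 0, 0, 0, -17.5, 0.175]
  squeeze: 10

```text
t: 5.6
position: [0.5506, -0.0275, 0.0984]
tcp_rot: [0.396, 0.918, -0.001, 0.001]
force: [-0.1, 0.5, -0.2]
gripper_width: 0.175
```

```bash
python3 st.py
```

```text
5.6 [ 0.5506 -0.0275  0.0984] yaw 133.34 j6 -2.514 F [-0.05  0.49 -0.21] M [ 0.209 -0.089  0.032] w_mm 16.1
dark n 399 hist z .055.. [  0   0   0   0   0   0   1  19  37  29  56 138  44  15  22  15  11]
```

Emit:
apply_moves:
  steps:
    - [0, 0, 0, 0, 0, -2.5, 0.175]
    - [0, 0, 0, 0, 0, -5, 0.175]
    - [0, 0, 0, 0, 0, -7.5, 0.175]
    - [0, 0, 0, 0, 0, -10, 0.175]
    - [0, 0, 0, 0, 0, -12.5, 0.175]
    - [0, 0, 0, 0, 0, -15, 0.175]
    - [0, 0, 0, 0, 0, -17.5, 0.175]
    - [0, 0, 0, 0, 0, -20, 0.175]

```text
t: 6.45
position: [0.5506, -0.0275, 0.0984]
tcp_rot: [0.551, 0.835, -0.001, 0.0]
force: [-0.1, 0.9, 0.5]
gripper_width: 0.174
```

```bash
python3 st.py
```

```text
6.45 [ 0.5506 -0.0275  0.0984] yaw 113.17 j6 -2.161 F [-0.13  0.93  0.49] M [ 0.163 -0.087  0.034] w_mm 16.04
dark n 393 hist z .055.. [  0   0   0   0   0   0   1  22  31  31  58 138  39  18  15  19  12]
```

Emit:
apply_moves:
  steps:
    - [0, 0, 0, 0, 0, -2.5, 0.175]
    - [0, 0, 0, 0, 0, -5, 0.175]
    - [0, 0, 0, 0, 0, -7.5, 0.175]
    - [0, 0, 0, 0, 0, -10, 0.175]
    - [0, 0, 0, 0, 0, -12.5, 0.175]
    - [0, 0, 0, 0, 0, -15, 0.175]
    - [0, 0, 0, 0, 0, -17.5, 0.175]
    - [0, 0, 0, 0, 0, -20, 0.175]

```text
t: 7.3
position: [0.5508, -0.0276, 0.0986]
tcp_rot: [0.688, 0.726, -0.001, 0.0]
force: [1.2, -0.7, 0.6]
gripper_width: 0.176
```

```bash
python3 st.py
python3 - <<'E'
from h import *
for n in("side",):
    im=bot.get_image(n); cv2.imwrite("pics/turn1.png",cv2.resize(im["color"][140:290,170:370,::-1],(800,600),interpolation=cv2.INTER_CUBIC))
E
```

```text
7.3 [ 0.5508 -0.0276  0.0986] yaw 93.04 j6 -1.81 F [ 1.19 -0.7   0.56] M [ 0.028 -0.178  0.148] w_mm 16.15
dark n 463 hist z .055.. [  0   0   0  14  26  33  58 132  42  20  14  35  19  16  18  13   9]
```

View pics/turn1.png

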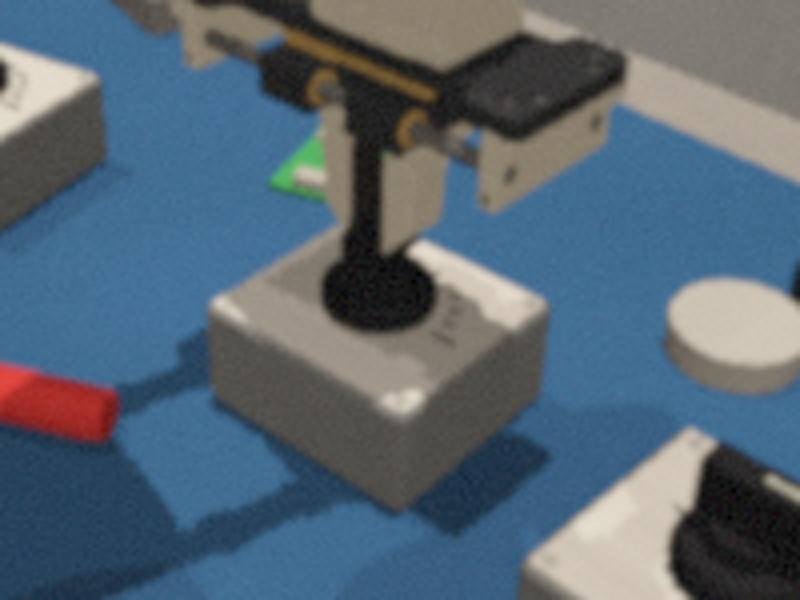

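The skirt now sits on the case and the height histogram moved down 10 mm, so the knob is home. I'll lower the fingers 10 mm, grip more firmly, and go on clockwise.

Emit:
apply_moves:
  steps:
    - [0, 0, -0.004, 0, 0, 0, 0.175]
    - [-0.0003, 0, -0.009, 0, 0, 0, 0.175]
    - [-0.0003, 0, -0.009, 0, 0, 0, 0.1]
    - [-0.0003, 0, -0.009, 0, 0, 0, 0.0]
    - [-0.0003, 0, -0.009, 0, 0, 0, 0.0]
    - [-0.0003, 0, -0.009, 0, 0, 0, 0.0]
  squeeze: 45

```text
t: 8.0
position: [0.5515, -0.0277, 0.0902]
tcp_rot: [0.687, 0.726, -0.0, 0.001]
force: [1.5, 1.0, 5.0]
gripper_width: 0.156
```

Emit:
apply_moves:
  steps:
    - [0, 0, 0, 0, 0, -3, 0]
    - [0, 0, 0, 0, 0, -6, 0]
    - [0, 0, 0, 0, 0, -9, 0]
    - [0, 0, 0, 0, 0, -12, 0]
    - [0, 0, 0, 0, 0, -15, 0]
    - [0, 0, 0, 0, 0, -18, 0]
    - [0, 0, 0, 0, 0, -21, 0]
    - [0, 0, 0, 0, 0, -24, 0]

```text
t: 8.8
position: [0.5515, -0.0282, 0.0902]
tcp_rot: [0.824, 0.567, -0.001, 0.002]
force: [1.3, -3.0, 4.2]
gripper_width: 0.156
```

```bash
python3 st.py
```

```text
8.8 [ 0.5515 -0.0282  0.0902] yaw 69.07 j6 -1.391 F [ 1.28 -3.    4.18] M [-0.338 -0.309  0.336] w_mm 14.39
dark n 442 hist z .055.. [  0   0   0  12  30  35  42 131  45  21  19  45  14  10   9   9  11]
```

Emit:
apply_moves:
  steps:
    - [0, 0, 0, 0, 0, -3, 0]
    - [0, 0, 0, 0, 0, -6, 0]
    - [0, 0, 0, 0, 0, -9, 0]
    - [0, 0, 0, 0, 0, -12, 0]
    - [0, 0, 0, 0, 0, -15, 0]
    - [0, 0, 0, 0, 0, -18, 0]
    - [0, 0, 0, 0, 0, -21, 0]
    - [0, 0, 0, 0, 0, -24, 0]

```text
t: 9.65
position: [0.5513, -0.0288, 0.0902]
tcp_rot: [0.924, 0.382, -0.002, 0.002]
force: [-0.2, -2.1, 3.5]
gripper_width: 0.157
```

Emit:
apply_moves:
  steps:
    - [0, 0, 0, 0, 0, -3, 0]
    - [0, 0, 0, 0, 0, -6, 0]
    - [0, 0, 0, 0, 0, -9, 0]
    - [0, 0, 0, 0, 0, -12, 0]
    - [0, 0, 0, 0, 0, -15, 0]
    - [0, 0, 0, 0, 0, -18, 0]
    - [0, 0, 0, 0, 0, -21, 0]
    - [0, 0, 0, 0, 0, -24, 0]

```text
t: 10.45
position: [0.5509, -0.0293, 0.0902]
tcp_rot: [0.983, 0.181, -0.002, 0.002]
force: [-1.3, -3.1, 4.5]
gripper_width: 0.157
```

```bash
python3 st.py
```

```text
10.45 [ 0.5509 -0.0293  0.0902] yaw 20.88 j6 -0.55 F [-1.33 -3.06  4.53] M [-0.43  -0.076  0.387] w_mm 14.41
dark n 465 hist z .055.. [  0   0   0  13  29  31  55 133  41  24  15  50  21  12  12  11   9]
```

Emit:
apply_moves:
  steps:
    - [0, 0, 0, 0, 0, -2, 0]
    - [0, 0, 0, 0, 0, -4, 0]
    - [0, 0, 0, 0, 0, -6, 0]
    - [0, 0, 0, 0, 0, -8, 0]
    - [0, 0, 0, 0, 0, -10, 0]
    - [0, 0, 0, 0, 0, -12, 0]
    - [0, 0, 0, 0, 0, -13, 0]

```text
t: 11.2
position: [0.5506, -0.0294, 0.0901]
tcp_rot: [0.998, 0.068, -0.003, 0.002]
force: [-0.9, -1.6, 5.2]
gripper_width: 0.157
```

```bash
python3 st.py
```

```text
11.2 [ 0.5506 -0.0294  0.0901] yaw 7.78 j6 -0.323 F [-0.91 -1.61  5.16] M [-0.281  0.007  0.313] w_mm 14.48
dark n 452 hist z .055.. [  0   0   0  14  28  33  54 125  40  19  20  46  16  13   9  13  10]
```

Stop not reached yet: Mz is 0.31, which is just the stiff spindle. I'll continue in small steps and watch the moment.

Emit:
apply_moves:
  steps:
    - [0, 0, 0, 0, 0, -1, 0]
    - [0, 0, 0, 0, 0, -2, 0]
    - [0, 0, 0, 0, 0, -3, 0]
    - [0, 0, 0, 0, 0, -4, 0]
    - [0, 0, 0, 0, 0, -4, 0]

```text
t: 11.75
position: [0.5505, -0.0294, 0.0902]
tcp_rot: [0.999, 0.032, -0.003, 0.002]
force: [-1.6, -2.3, 5.0]
gripper_width: 0.161
```

```bash
python3 st.py
```

```text
11.75 [ 0.5505 -0.0294  0.0902] yaw 3.71 j6 -0.252 F [-1.58 -2.28  5.02] M [-0.382  0.052  0.362] w_mm 14.8
dark n 438 hist z .055.. [  0   0   0  14  25  36  52 125  37  20  24  38  15  10  10   9  11]
```

Emit:
apply_moves:
  steps:
    - [0, 0, 0, 0, 0, -1, 0]
    - [0, 0, 0, 0, 0, -2, 0]
    - [0, 0, 0, 0, 0, -3, 0]
    - [0, 0, 0, 0, 0, -3, 0]
  squeeze: 55

```text
t: 12.2
position: [0.5504, -0.0295, 0.0902]
tcp_rot: [1.0, 0.006, -0.003, 0.001]
force: [-1.7, -2.5, 5.8]
gripper_width: 0.154
```

```bash
python3 st.py
```

```text
12.2 [ 0.5504 -0.0295  0.0902] yaw 0.66 j6 -0.199 F [-1.66 -2.49  5.78] M [-0.385  0.036  0.29 ] w_mm 14.19
dark n 437 hist z .055.. [  0   0   0  15  24  33  52 122  40  23  16  45  13  12  11   6  15]
```

Emit:
apply_moves:
  steps:
    - [0, 0, 0, 0, 0, -1, 0]
    - [0, 0, 0, 0, 0, -2, 0]
    - [0, 0, 0, 0, 0, -3, 0]
    - [0, 0, 0, 0, 0, -3, 0]
  squeeze: 60

```text
t: 12.65
position: [0.5504, -0.0295, 0.0902]
tcp_rot: [1.0, -0.021, -0.003, 0.001]
force: [-1.3, -2.4, 4.6]
gripper_width: 0.154
```

```bash
python3 st.py
python3 - <<'E'
from h import *
im=bot.get_image("side"); cv2.imwrite("pics/turn2.png",cv2.resize(im["color"][140:290,170:370,::-1],(800,600),interpolation=cv2.INTER_CUBIC))
E
```

```text
12.65 [ 0.5504 -0.0295  0.0902] yaw -2.4 j6 -0.146 F [-1.28 -2.43  4.56] M [-0.345  0.072  0.275] w_mm 14.15
dark n 432 hist z .055.. [  0   0   0  12  33  28  52 123  38  18  21  41  12  12  12   9   9]
```

View pics/turn2.png

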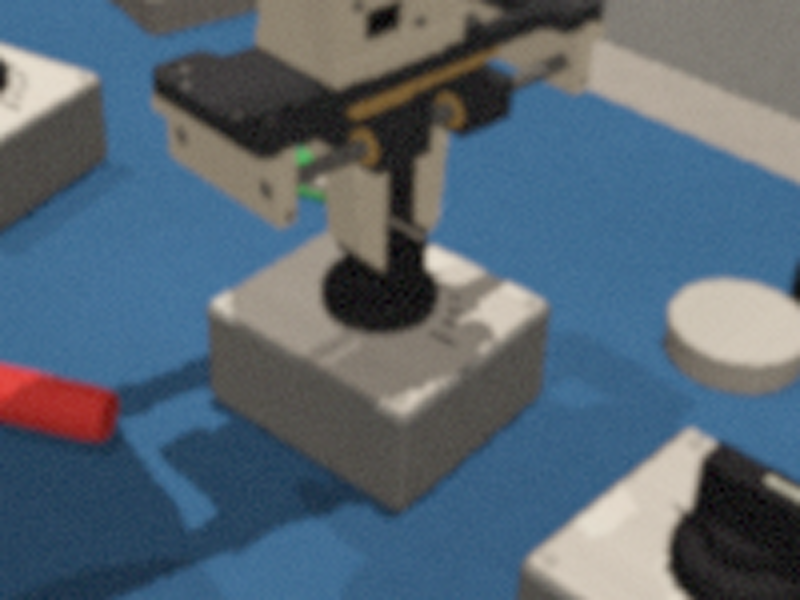

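Emit:
apply_moves:
  steps:
    - [0, 0, 0, 0, 0, -1, 0]
    - [0, 0, 0, 0, 0, -2, 0]
    - [0, 0, 0, 0, 0, -3, 0]
    - [0, 0, 0, 0, 0, -4, 0]
    - [0, 0, 0, 0, 0, -4, 0]

```text
t: 13.25
position: [0.5503, -0.0295, 0.0902]
tcp_rot: [0.998, -0.056, -0.004, 0.001]
force: [-1.0, -1.5, 6.0]
gripper_width: 0.158
```

```bash
python3 st.py
```

```text
13.25 [ 0.5503 -0.0295  0.0902] yaw -6.42 j6 -0.076 F [-0.97 -1.51  6.01] M [-0.317  0.149  0.637] w_mm 14.51
dark n 436 hist z .055.. [  0   0   0  13  29  39  45 128  38  18  21  36  11   9  15  11  12]
```

Mz doubled to 0.64, so this is the firm stop. I'll let go, rise and move aside to look.

Emit:
apply_moves:
  steps:
    - [0, 0, 0, 0, 0, 0, 0.3]
    - [0, 0, 0, 0, 0, 0, 0.45]
    - [0, 0, 0, 0, 0, 0, 0.5]
    - [0, 0, 0.03, 0, 0, 0, 0.5]
    - [0, 0, 0.07, 0, 0, 0, 0.5]
    - [0, 0, 0.11, 0, 0, 0, 0.5]
    - [-0.03, -0.03, 0.12, 0, 0, 0, 0.5]
    - [-0.06, -0.06, 0.12, 0, 0, 0, 0.5]

```text
t: 14.1
position: [0.4909, -0.0898, 0.212]
tcp_rot: [0.998, -0.055, -0.001, 0.002]
force: [0.5, -1.2, -0.6]
gripper_width: 0.499
```

Emit:
apply_moves:
  steps:
    - [-0.02, -0.04, 0, 0, 0, 0, 0.5]
    - [-0.04, -0.08, 0, 0, 0, 0, 0.5]
    - [-0.06, -0.12, 0, 0, 0, 0, 0.5]
    - [-0.06, -0.16, 0, 0, 0, 0, 0.5]
    - [-0.06, -0.16, 0, 0, 0, 0, 0.5]

```text
t: 14.6
position: [0.4304, -0.2538, 0.2118]
tcp_rot: [0.998, -0.057, -0.001, 0.002]
force: [-0.7, 0.2, -0.3]
gripper_width: 0.501
```

```bash
cat > fin.py <<'E'
import sys
from h import *
tag=sys.argv[1]
im,P=get("top"); C=im["color"].astype(int).sum(-1); s=.64
for nm,c0 in(("M",(.5505,-.0275)),("R",(.532,-.233)),("L",(.5197,.2855))):
    r=np.hypot(P[...,0]-c0[0],P[...,1]-c0[1])
    hi=P[(r<.035)&(P[...,2]>.098)]
    if len(hi)<20: print(nm,"hidden");continue
    e,V=np.linalg.eigh(np.cov(hi[:,:2].T))
    w=P[(r<.035)&(P[...,2]>.098)&(C>330)]; wm=w[:,:2].mean(0)-c0 if len(w) else [0,0]
    print(nm,"z",np.percentile(hi[:,2],[50,90]).round(4),"bar",np.degrees(np.arctan2(V[1,1],V[0,1])).round(1),"white dir",np.degrees(np.arctan2(wm[1],wm[0])).round(1))
a=im["color"][150:230,225:312,::-1]; b=im["color"][160:240,325:412,::-1]
cv2.imwrite(f"pics/{tag}.png",cv2.resize(np.hstack([a,b]),(800,368),interpolation=cv2.INTER_CUBIC))
E
python3 fin.py end1; python3 -c "
from h import *
s=bot.get_state();print(s['t'],s['position'])"
```

```text
M z [0.1083 0.1103] bar 92.4 white dir -85.6
R z [0.3192 0.5162] bar 135.8 white dir -85.9
L z [0.108 0.11 ] bar 51.4 white dir 54.3
14.65 [ 0.43043873 -0.25139461  0.21152839]
```

View pics/end1.png

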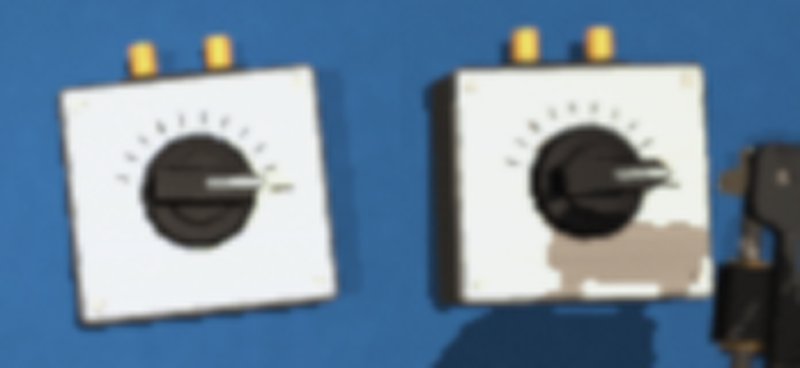

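The line on dial_a's knob runs from (205,183) to (258,182), and the long tick's tip is at (290,187). Part of the offset is parallax, because the line is 48 mm above the tick. I'll measure both angles in world coordinates.

Run:
```python
from h import *
im,P=get("top"); G=im["color"].astype(int).sum(-1)
c0=np.array([.5505,-.0275])
def ang(Q):
    e,V=np.linalg.eigh(np.cov(Q[:,:2].T)); return np.degrees(np.arctan2(V[1,1],V[0,1]))%180-180
r=np.hypot(P[...,0]-c0[0],P[...,1]-c0[1])
top=P[(r<.035)&(P[...,2]>.104)]; wl=P[(r<.035)&(P[...,2]>.1)&(G>330)]
print("top face",ang(top),len(top),"white",ang(wl),len(wl),wl.mean(0))
for z in(.104,.106): print(z,P[(r<.035)&(P[...,2]>z)].mean(0).round(4))
d=P[...,:2]-c0
tk=P[(r>.029)&(r<.046)&(np.abs(P[...,2]-.061)<.006)&(G<560)&(d[...,1]<-.02)&(np.abs(d[...,0]-.003)<.008)]
print("tick n",len(tk),[(round(x*1e3),round(y*1e3),) for x,y in tk[:,:2]-c0], "dir",np.degrees(np.arctan2(*(tk[:,:2]-c0).mean(0)[::-1])) if len(tk) else 0)
c=P[(np.abs(P[...,2]-.061)<.012)&(G>420)&(np.abs(d).max(-1)<.075)]
print("case",cv2.minAreaRect(c[:,:2].astype(np.float32)))
```

```text
top face -87.02554412895337 155 white -85.82076405461923 35 [ 0.55178198 -0.04342262  0.10799272]
0.104 [ 0.5513 -0.0296  0.108 ]
0.106 [ 0.5515 -0.0291  0.1083]
tick n 4 [(3, -37), (3, -39), (3, -41), (1, -37)] dir -85.9776185566046
case ((0.5512531995773315, -0.027968809008598328), (0.10822943598031998, 0.11794126778841019), 5.201084136962891)
```

```bash
python3 -c "
from workcell import bot
print(bot.close_job())"
```

```text
the job is handed in; nothing more can be done
None
```

The job is handed in: the proud knob, on the middle box, dropped home and was then turned clockwise to its end stop and released.

- **Seating:** I turned the knob clockwise at about 0.44 rad/s with the fingers loose around the bar. It dropped 10 mm under its own weight, with measured force of at most about 1.5 N.
- **End stop:** With a firmer grip I turned on to the stop. The torque stayed around 0.3 N m, then rose to 0.64 N m, and I let go and moved clear. The whole job took about 15 s.
- **Final position:** The knob top is at z ≈ 0.108 m, the same as the home knobs. Its white line lies at about -85.8° (the bar's top face gives -87.0°). The long tick is at about -86.0° and the case's -y at -84.8°. These differ by 1–2°, which is within the measuring error and the knob's play.
- **Other dials:** I never touched either of them. The left dial measured 51.4° against 51.2° at the start. The arm spoiled the right dial's final bar angle (it read 135.8°), so I could only check that one in the picture, where it looked unchanged.

The fingers turned several degrees further than the knob because the grip gave slightly. I judged the stop by the torque rise and the camera, not by the tool angle.

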